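# Clear the balance pan and hold its recessed reset button

## Task

Zero the lab balance: clear the cork offcut and the rubber stump off its round pan into the red waste tub. Then, with the pan empty, take the yellow-handled probe from its blue holder, reach its tip through the ringed hole in the balance's top and press the recessed red button all the way down. Finish while still gripping the probe and holding the button down with it, and leave the other things on the bench where they are.

Things in the scene. Friction and masses are not known exactly. Their poses are not given: they have to be found in the camera images.
- balance: White laboratory balance, fixed to the bench, 190 (x) x 280 (y) x 65 mm high; origin at the centre of its underside, z up. Its top face is flat at z = 65 mm; at (0, +60) mm stands the steel pan, at (-45, -85) mm a flat display 2 mm proud, at (35, -90) mm the reset aperture.
- pan (a point): Centre of the upper face of the round flat steel pan, 140 mm in diameter, no rim, 10 mm above the balance's top face (75 mm above the bench).
- aperture (a point): Centre of the mouth of the reset aperture, a vertical round hole 14 mm in diameter in the balance's top face (65 mm above the bench), ringed in blue. z up. The button lies at the bottom of it.
- button_top (a point): Centre of the top of the round red reset button (12 mm in diameter) inside the aperture, 22 mm below the mouth when not pressed; it moves down with the button.
- reset_button (a joint): How far the reset button is pressed straight down: 0 released, 0.005 m fully down. It springs back; it starts to move at about 1.8 N and is fully down at about 6 N.
- cork: Light brown cork offcut, a chunky block 38 (x) x 26 (y) x 24 mm high, about 12 g, lying flat on the pan; origin at the centre of its underside.
- stump: Dark grey rubber stopper stump, an upright cylinder 28 mm in diameter, 24 mm high, about 20 g, on the pan; origin at the centre of its underside.
- bin: Red open-topped waste tub, fixed, 140 x 140 mm outside, 100 mm high, walls and floor 4 mm; origin at the centre of its underside. It stands on one side of the balance, the probe holder on the other: which is on which side changes.
- holder: Blue block, fixed, 70 x 70 x 66 mm high, with a vertical hole 11 mm in diameter and 63 mm deep in the middle of its top, in which the probe stands; origin at the centre of its underside.
- probe: Probe (stylus), about 50 g, standing upright in the holder; origin at the centre of the tip, z up along the handle. Steel rod 7 mm in diameter from the tip up to 60 mm; black collar 24 mm in diameter from 60 to 66 mm, which rests on the holder's top; yellow square handle 16 x 16 mm (sides along its x and y) from 66 to 128 mm. Take it by the handle and lift it straight up by more than 60 mm to free it.
- spot_plate: Bystander: white ceramic spot plate 120 x 90 x 14 mm with round wells, flat on the bench near the robot, right; origin at the centre of its underside.
- spot_plate_b: Bystander: a second such spot plate, near the robot, left; origin at the centre of its underside.
- beaker: Bystander: clear glass beaker, 72 mm in diameter, 90 mm high, far left; origin at the centre of its underside.
- amber_bottle: Bystander: small amber bottle with a black cap, 46 mm in diameter, 85 mm high, far right; origin at the centre of its underside.
- blue_cap: Bystander: blue screw cap 34 mm in diameter, 14 mm high, on the bench in front of the balance, left; origin at the centre of its underside.

How it is judged:
On the way, in this order (a step that is already met when the one before it is completed fails the run):
1. the cork offcut and the rubber stump both lie in the waste tub (x of cork in the frame of bin between -0.07 and 0.07 m and y of cork in the frame of bin between -0.07 and 0.07 m and z of each of cork, stump in the frame of bin below 0.085 m and linear speed of each of cork, stump below 0.05 m/s and x of stump in the frame of bin between -0.07 and 0.07 m and y of stump in the frame of bin between -0.07 and 0.07 m), for 0.2 s.
2. the gripped probe holds the reset button down through the aperture (value of joint reset_button above 0.0035 m and horizontal distance between probe and button_top below 0.008 m and z of probe in the frame of button_top below 0.003 m and angle between probe's own z axis and vertical below 0.25 rad and contact force between probe and balance above 1.5 N and contact force between the fingers and probe above 1 N), for 0.3 s.
At the end, for the whole second after the job is handed in: The gripped probe, upright within 0.25 rad, stands through the aperture with its tip on the red button (within 8 mm sideways, 3 mm in height), pressing over 1.5 N and holding it at least 3.5 of 5 mm down; cork offcut and rubber stump lie at rest in the waste tub, below its rim (all of step 1 and all of step 2); the arm keeps its last pose, push and grip.
It fails at once if a bystander (spot plate, beaker, bottle or blue cap) is moved by more than 25 mm (distance of any of spot_plate, spot_plate_b, beaker, amber_bottle, blue_cap from where it was at the start of the episode above 0.025 m).
It fails at once if the reset button is pressed while a piece of debris is still on the pan (value of joint reset_button above 0.003 m and ((horizontal distance between cork and pan below 0.08 m and distance between cork and pan below 0.1 m) or (horizontal distance between stump and pan below 0.08 m and distance between stump and pan below 0.1 m))).
It also fails if it takes over 72 s, if anything falls off the work surface, if the arm or the gripper's body presses on something with over 40 N, if the wrist force passes 120 N, or if a joint passes its speed limit or range.

## Robot

A 7-joint arm with a two-finger parallel gripper is mounted at the origin on the work surface. World frame = base frame: x ahead of the robot, y to its left, z up, the work surface at z = 0. Lengths are in m, angles in rad, forces in N, time in s.
With the tool pointing down it reaches from about 0.425 to 0.875 m from the base axis. Payload 4.7 kg.
Tool frame: the origin (TCP) lies at the very end of the fingers, on their centre line; the grasp point (between the pads) lies 19 mm behind it; x points along the fingers, y is the direction in which the jaws open and shut, and the axes are right-handed (so a half turn about x gives the same grasp; the last joint's range is limited). The gripper opens to 87 mm and grips with 3 to 60 N. Pads are 19 mm wide; open, the fingers measure 117 mm over their backs; the gripper's body (75 mm by 190 mm) begins 51 mm behind the grasp point.
Start: joints at [-1.16, 0.321, -0.07, 1.45, 0.023, 1.371, -0.057], TCP at [0.251, 0.6, 0.223] pointing down, gripper open.
Joint ranges: [-2.86, 2.86], [-0.3, 2.09], [-1.38, 1.24], [0.06, 2.45], [-1.56, 4.7], [0.09, 2.05], [-2.69, 2.69]. Speed limits (rad/s): [2.57, 2.57, 3.14, 3.14, 3.14, 3.14, 3.14].

## Interface

Orientations are given as a rotation vector (axis times angle).
In Python, from bench import ctrl gives the robot as it stands.
- The arm moves only by the tool step_arm, never from a script. Its argument "increments" is one flat list of numbers, 6 for each row, row after row: the shift along the tool's x, y, z in cm, then the turn, a rotation vector about the tool's x, y, z in rad. In form: [tx, ty, tz, ax, ay, az, tx, ty, tz, ax, ay, az, ...]. A call has 1 to 12 rows; each row shifts and turns the commanded pose from where the row before left it, along the tool's axes as they then stand; what a row does not reach is not made up. A row lasts 1/8 s, in which the tool goes at most 62.5 mm and 10.7 degrees, less where a joint would pass 70% of its speed; a pose out of reach is approached as far as the arm can. A call with a gripper value outside its range is refused whole. "fingers" is the opening in per cent of the stroke, from 0 (shut) to 100 (fully open), set as the call begins (left out, the last holds). The fingers move at their own pace and stop on an object; "force" is the grip in N (left out, the last holds). Time passes only in rows, so rows that do not move let the fingers close. It gives the time, the measured TCP pose, the force and the opening at its end, in the units of the state.
- ctrl.get_state(): the state, without advancing time (a new reading comes with each control period).
- ctrl.get_image(name): name is "scene" or "top"; returns the picture (400x640x3 uint8, red, green, blue); there is no depth.
- ctrl.camera_params(name): a dict with "vertical_fov" (degrees; the focal length in pixels is half the picture's height over the tangent of half this angle, whatever the lens; pixels are square), "cx", "cy" (the principal point, pixels), "R" (3x3) and "t" (3): a world point X has camera coordinates R X + t. Camera axes: x right, y down, z forward; pixel columns grow to the right and rows downward; lengths in m; the calibration is good to about 2 mm. A picture is of the moment at which its call begins. camera_params takes no time and is no camera call.
- ctrl.close_job(): hands the job in, once; it reports no verdict.
Trained networks look in the newest picture that a camera, given by its name, has taken for a name from the list of things; names that differ only in an ending like _2 or _b are one class to them, and where a whole thing is asked for, a point or a joint stands for the part that bears it (a point fixed in the world has none). Each returns a list of dicts, best first, with "score" (0 to 1); they miss things now and then, are a little off and sometimes report something else, mostly with a low value. They report only what shows in the picture. A call takes as long as a camera call.
- ctrl.search_frame(camera, name): "xyz" ([x, y, z] in m, in the coordinates of the camera as it stood for that picture, good to about 4 mm: the middle of the surface that is visible of it).
- ctrl.silhouettes(camera, name): "pixels" (400x640 bool, what is visible of it).
- ctrl.spot_point(camera, name): "xyz" ([x, y, z] in m, in the coordinates of the camera as it stood for that picture, good to about 4 mm: a listed point, or the origin of a listed thing).
The state is a dict: "time": time; "joint_positions": joint angles; "qd": joint speeds; "joint_torque": joint torques, N m; "position": TCP position; "tool_rot": TCP orientation; "ft_force": force on the tool from outside, world axes, zero at the start; "torque": the same for the moment, N m; "grip_width": opening from 0.0 (shut) to 1.0 (fully open).
Only numpy, scipy, OpenCV 4.12 (cv2) and the standard library are available. Lean on these libraries where they do the work, as an engineer would, in place of code of your own. Each camera call takes 0.05 s, during which the arm holds its last target.

## Working session

There is one attempt and no reset: what is moved stays moved. The work goes in short steps, Python scripts to look and compute and a tool call to move; the robot and the scene stay as the last step left them, time stands still between calls to the robot, and variables do not carry over. Pictures are saved under pics/ and viewed, and the job is handed in when it is done.

Besides the shell and the picture viewer there is one more tool, called after "Call:" as name(argument=value, ...) on one line, values as JSON. step_arm: Moves the arm, as the interface text tells. Its arguments: {"type":"object","properties":{"increments":{"type":"array","items":{"type":"number"}},"fingers":{"type":"number"},"force":{"type":"number"}},"required":["increments"]}

```bash
ls; mkdir -p pics; cat > h.py <<'E'
import numpy as np, cv2
from bench import ctrl
from scipy.spatial.transform import Rotation as Ro
def snap(cam,fn):
    im=ctrl.get_image(cam); cv2.imwrite('pics/'+fn,cv2.cvtColor(np.asarray(im),cv2.COLOR_RGB2BGR)); return im
def w(cam,x):
    p=ctrl.camera_params(cam); return np.array(p['R']).T@(np.array(x)-np.array(p['t']))
def ray(cam,u,v,z):
    p=ctrl.camera_params(cam); f=200/np.tan(np.radians(p['vertical_fov']/2))
    R=np.array(p['R']);c=-R.T@np.array(p['t']); d=R.T@np.array([(u-p['cx'])/f,(v-p['cy'])/f,1]); return c+d*(z-c[2])/d[2]
def st():
    s=ctrl.get_state(); print(s['time'],np.round(s['position'],4),np.round(s['tool_rot'],3),np.round(s['ft_force'],2),s['grip_width']); print(Ro.from_rotvec(s['tool_rot']).as_matrix().round(3)); return s
E
python3 - <<'E'
from h import *
st()
for c in ['scene','top']:
    snap(c,c+'0.png'); p=ctrl.camera_params(c); print(c,p['vertical_fov'],-np.array(p['R']).T@np.array(p['t']))
for n in ['balance','pan','aperture','cork','stump','bin','holder','probe']:
    for c in ['top','scene']:
        r=ctrl.spot_point(c,n)
        print(n,c,[(round(q['score'],2),w(c,q['xyz']).round(3).tolist()) for q in r[:2]])
E
```

```text
pics
0.0 [0.251  0.599  0.2214] [ 0.31   1.549 -0.313] [ 0.11 -0.49  0.59] 0.9989762561384892
[[-0.001  0.386  0.922]
 [-0.002  0.922 -0.386]
 [-1.    -0.002  0.   ]]
scene 54.528656691423116 [ 1.03407409 -0.49005265  0.76783032]
top 53.53119205811831 [0.37155287 0.00253987 1.41275535]
balance top [(0.69, [0.579, -0.023, 0.001]), (0.45, [0.556, 0.026, 0.078])]
balance scene [(0.81, [0.576, -0.029, -0.001])]
pan top [(0.58, [0.554, 0.027, 0.076])]
pan scene []
aperture top [(0.65, [0.639, -0.1, 0.068]), (0.48, [0.721, -0.335, -0.001])]
aperture scene [(0.6, [0.639, -0.098, 0.063])]
cork top [(0.45, [0.517, 0.022, 0.076])]
cork scene [(0.44, [0.521, 0.018, 0.076])]
stump top [(0.55, [0.591, 0.048, 0.071])]
stump scene [(0.47, [0.602, 0.045, 0.078])]
bin top [(0.85, [0.526, 0.339, 0.001])]
bin scene [(0.97, [0.527, 0.336, 0.004]), (0.27, [0.254, -0.389, -0.003])]
holder top [(0.92, [0.511, -0.324, 0.001])]
holder scene [(0.57, [0.505, -0.323, -0.002])]
probe top [(0.45, [0.507, -0.33, 0.004])]
probe scene [(0.64, [0.507, -0.33, 0.006]), (0.29, [0.508, -0.324, -0.0])]
```

View pics/scene0.png

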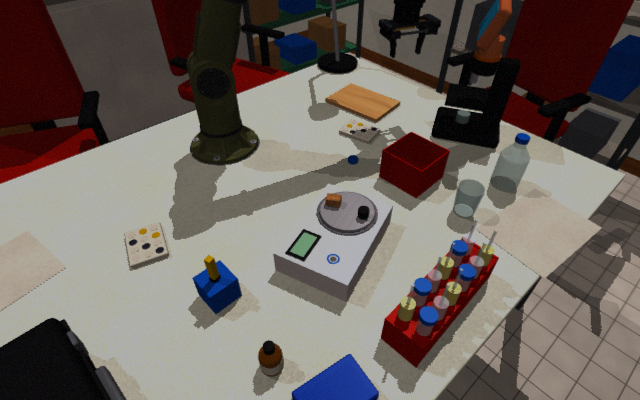

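View pics/top0.png

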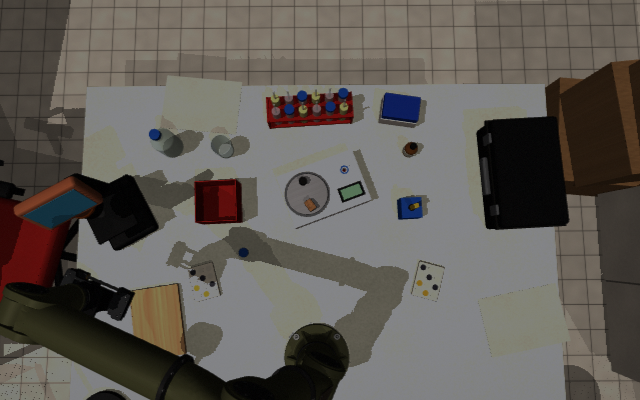

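```bash
python3 - <<'E'
from h import *
def box(m):
    m=max(cv2.findContours(m.astype(np.uint8),0,1)[0],key=cv2.contourArea); return m.reshape(-1,2)
for n,z in [('cork',.099),('stump',.099),('probe',.128),('holder',.066),('balance',.065),('bin',.1)]:
    for q in ctrl.silhouettes('top',n)[:1]:
        c=box(np.array(q['pixels']))
        P=np.array([ray('top',u,v,z)[:2] for u,v in c],np.float32)
        r=cv2.minAreaRect(P*1000); M=cv2.fitEllipse(c) if len(c)>5 else None
        print(n,round(q['score'],2),c.min(0),c.max(0),np.round(r[0],1),np.round(r[1],1),round(r[2],1))
im=cv2.imread('pics/top0.png'); 
crop=lambda x0,y0,x1,y1,k:cv2.resize(im[y0:y1,x0:x1],None,fx=k,fy=k,interpolation=cv2.INTER_CUBIC)
for n in ['pan','aperture']:
    q=ctrl.spot_point('top',n)[0]; print(n,w('top',q['xyz']))
p=ctrl.camera_params('top');f=200/np.tan(np.radians(p['vertical_fov']/2))
for X in [(.639,-.1,.065),(.508,-.326,.128),(.517,.022,.099)]:
    y=np.array(p['R'])@X+np.array(p['t']); print(y[:2]/y[2]*f+[p['cx'],p['cy']])
E
```

```text
cork 0.42 [305 200] [315 210] [512.9  19.3] [38.8 27.4] 36.4
stump 0.63 [299 177] [306 184] [595.8  43.9] [23.5 23.8] 89.7
probe 0.54 [409 203] [418 210] [ 504.9 -318.1] [18.8 32.3] 26.1
holder 0.67 [397 197] [422 218] [ 506.4 -319.6] [84.7 72. ] 89.7
balance 0.56 [277 150] [370 227] [573.  -27.9] [194.8 283.3] 20.2
bin 0.69 [195 179] [242 223] [527.1 324.7] [148.4 156.2] 1.5
pan [0.55440583 0.02697776 0.07607594]
aperture [ 0.63892874 -0.09998166  0.06812837]
[344.50542919 169.56943737]
[415.89999085 205.04229624]
[309.11392269 203.82284167]
```

```bash
python3 - <<'E'
from h import *
im=cv2.imread('pics/top0.png'); s=cv2.imread('pics/scene0.png')
k=lambda im,x,y,w_,h_:cv2.resize(im[y:y+h_,x:x+w_],(400,300),interpolation=cv2.INTER_CUBIC)
o=np.vstack([np.hstack([k(im,280,165,60,45),k(im,390,190,40,30)]),np.hstack([k(s,310,185,80,60),k(s,190,250,60,45)])])
o=cv2.convertScaleAbs(o,alpha=1.3)
cv2.imwrite('pics/z0.png',o)
def box(m):
    m=max(cv2.findContours(m.astype(np.uint8),0,1)[0],key=cv2.contourArea); return m.reshape(-1,2)
for n in ['cork','stump','probe']:
    for q in ctrl.silhouettes('scene',n)[:1]:
        c=box(np.array(q['pixels'])); print(n,q['score'],c.min(0),c.max(0),c.mean(0))
        for z in (.087,.099,.128): print(z,ray('scene',*c.mean(0),z))
E
```

```text
cork 0.5 [326 194] [340 206] [333.07142857 199.95238095]
0.087 [0.51604126 0.01848008 0.087     ]
0.099 [0.52517187 0.00951692 0.099     ]
0.128 [ 0.5472375  -0.01214406  0.128     ]
stump 0.5 [359 207] [368 218] [363.46875 212.5    ]
0.087 [0.59950044 0.0434753  0.087     ]
0.099 [0.60716004 0.03407159 0.099     ]
0.128 [0.62567072 0.01134594 0.128     ]
probe 0.62 [204 256] [220 282] [211.78333333 268.95      ]
0.087 [ 0.49984578 -0.32473688  0.087     ]
0.099 [ 0.50926184 -0.32765066  0.099     ]
0.128 [ 0.53201733 -0.3346923   0.128     ]
```

View pics/z0.png

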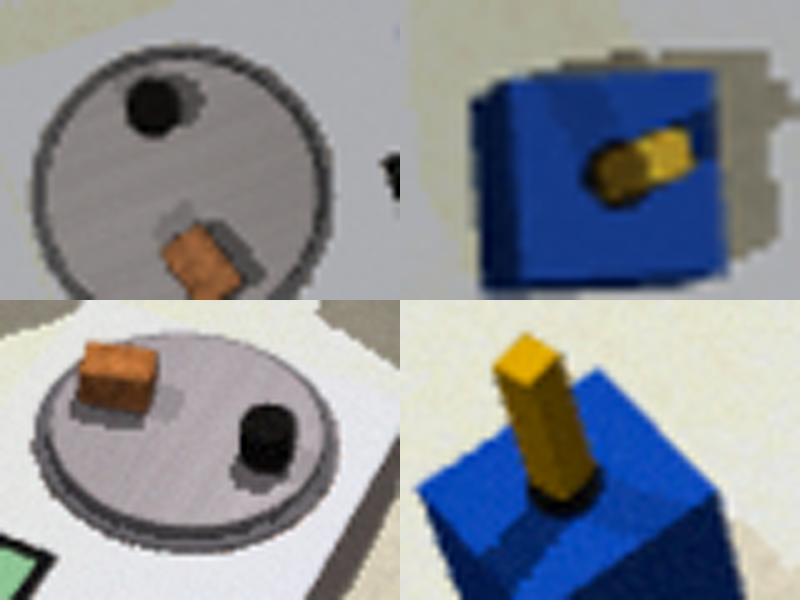

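```bash
cat >> h.py <<'E'
def plan(x,y,z,yawdeg):
    s=ctrl.get_state(); R=Ro.from_rotvec(s['tool_rot']); a=np.radians(yawdeg); c,sn=np.cos(a),np.sin(a)
    T=np.array([[0,c,sn],[0,sn,-c],[-1,0,0]])
    d=np.array([x,y,z])-s['position']
    print('t',round(s['time'],2),'pos',np.round(s['position'],4),'F',np.round(s['ft_force'],1),'g',round(s['grip_width'],3))
    print('turn first (tool rotvec):',(R.inv()*Ro.from_matrix(T)).as_rotvec().round(4))
    print('then shift cm:',(T.T@d*100).round(2),' shift w/o turn:',(R.inv().apply(d)*100).round(2))
E
python3 -c "
from h import *
plan(.517,.02,.2,37)"
```

```text
t 1.45 pos [0.2512 0.5995 0.2226] F [-0.5 -0.4 -0.2] g 1.004
turn first (tool rotvec): [ 5.282e-01  0.000e+00 -1.000e-04]
then shift cm: [  2.26 -13.65  62.28]  shift w/o turn: [  2.26 -43.18  46.91]
```

Call:
step_arm(increments=[0, 0, 0, 0.176, 0, 0, 0, 0, 0, 0.176, 0, 0, 0, 0, 0, 0.176, 0, 0, 0.2, -1.5, 6, 0, 0, 0, 0.2, -1.5, 6, 0, 0, 0, 0.2, -1.5, 6, 0, 0, 0, 0.2, -1.5, 6, 0, 0, 0, 0.2, -1.5, 6, 0, 0, 0, 0.2, -1.5, 6, 0, 0, 0, 0.2, -1.5, 6, 0, 0, 0, 0.2, -1.5, 6, 0, 0, 0, 0.2, -1.5, 6, 0, 0, 0])

```text
time: 2.95
position: [0.4691, 0.0852, 0.205]
tool_rot: [0.723, 1.447, -0.72]
ft_force: [1.9, 1.1, 0.2]
grip_width: 0.996
```

```bash
python3 -c "
from h import *
plan(.517,.02,.078,37)"
```

```text
t 2.95 pos [0.4691 0.0852 0.205 ] F [1.9 1.1 0.2] g 0.996
turn first (tool rotvec): [ 0.0004 -0.     -0.0016]
then shift cm: [12.7  -0.1   8.09]  shift w/o turn: [12.7  -0.13  8.09]
```

Call:
step_arm(increments=[2, -0.05, 4, 0, 0, 0, 3, -0.05, 4.2, 0, 0, 0, 3, 0, 0, 0, 0, 0, 0, 0, 0, 0, 0, 0])

```text
time: 3.45
position: [0.5153, 0.0205, 0.1226]
tool_rot: [0.72, 1.451, -0.725]
ft_force: [-0.8, -0.4, -0.1]
grip_width: 1.0
```

```bash
python3 - <<'E'
from h import *
plan(.517,.02,.078,37)
a=snap('scene','s1.png');b=snap('top','t1.png')
k=lambda im,x,y,w_,h_:cv2.resize(im[y:y+h_,x:x+w_],(400,300),interpolation=cv2.INTER_CUBIC)
s=cv2.imread('pics/s1.png');t=cv2.imread('pics/t1.png')
cv2.imwrite('pics/z1.png',np.hstack([k(s,290,160,120,90),k(t,260,140,120,90)]))
E
```

```text
t 3.45 pos [0.5153 0.0205 0.1226] F [-0.8 -0.4 -0.1] g 1.0
turn first (tool rotvec): [-0.0007 -0.0019  0.0044]
then shift cm: [4.46 0.11 0.14]  shift w/o turn: [4.46 0.13 0.15]
```

View pics/z1.png

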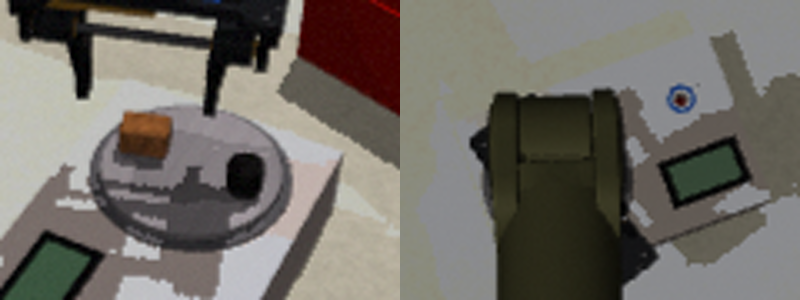

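Call:
step_arm(increments=[2.2, 0.1, 0.1, 0, 0, 0, 2.2, 0, 0, 0, 0, 0, 0, 0, 0, 0, 0, 0])

```text
time: 3.92
position: [0.5181, 0.0216, 0.0808]
tool_rot: [0.721, 1.449, -0.721]
ft_force: [-0.4, 0.3, -0.1]
grip_width: 1.001
```

Call:
step_arm(increments=[0, 0, 0, 0, 0, 0, 0, 0, 0, 0, 0, 0, 0, 0, 0, 0, 0, 0, 0, 0, 0, 0, 0, 0, 0, 0, 0, 0, 0, 0, 0, 0, 0, 0, 0, 0], fingers=0, force=15)

```text
time: 4.68
position: [0.5185, 0.0207, 0.0806]
tool_rot: [0.722, 1.448, -0.722]
ft_force: [-0.2, 0.5, 1.1]
grip_width: 0.433
```

Call:
step_arm(increments=[-4, 0, 0, 0, 0, 0, -4, 0, 0, 0, 0, 0, -2, 0, 0, 0, 0, 0])

```text
time: 5.05
position: [0.5195, 0.0208, 0.1828]
tool_rot: [0.723, 1.445, -0.72]
ft_force: [0.4, 0.2, -0.5]
grip_width: 0.441
```

```bash
python3 - <<'E'
from h import *
plan(.527,.336,.13,37)
snap('scene','s2.png')
E
```

```text
t 5.05 pos [0.5195 0.0208 0.1828] F [ 0.4  0.2 -0.5] g 0.441
turn first (tool rotvec): [ 0.0001  0.0011 -0.0029]
then shift cm: [  5.28  19.57 -24.72]  shift w/o turn: [  5.31  19.56 -24.73]
```

View pics/s2.png

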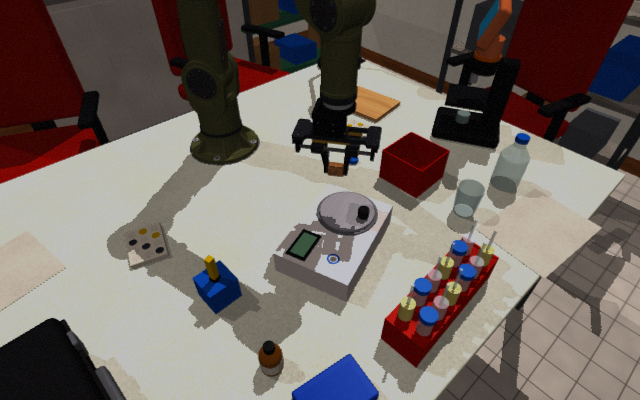

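Call:
step_arm(increments=[0, 3.5, -4.4, 0, 0, 0, 0, 3.5, -4.4, 0, 0, 0, 0, 3.5, -4.4, 0, 0, 0, 0, 3.5, -4.4, 0, 0, 0, 0, 3.5, -4.4, 0, 0, 0, 2, 2.1, -2.7, 0, 0, 0, 3.2, 0, 0, 0, 0, 0, 0, 0, 0, 0, 0, 0, 0, 0, 0, 0, 0, 0])

```text
time: 6.22
position: [0.527, 0.3354, 0.1292]
tool_rot: [0.723, 1.447, -0.722]
ft_force: [0.6, -0.1, 0.4]
grip_width: 0.435
```

Call:
step_arm(increments=[0, 0, 0, 0, 0, 0, 0, 0, 0, 0, 0, 0, 0, 0, 0, 0, 0, 0, -3, 0, 0, 0, 0, 0, -3, 0, 0, 0, 0, 0], fingers=75)

```text
time: 6.85
position: [0.5261, 0.3358, 0.1892]
tool_rot: [0.721, 1.448, -0.722]
ft_force: [0.3, 0.3, -0.1]
grip_width: 0.741
```

```bash
python3 - <<'E'
from h import *
snap('scene','s3.png');ctrl.get_image('top')
for c in ['scene','top']:
  for n in ['stump','cork']:
    print(c,n,[(round(q['score'],2),w(c,q['xyz']).round(3).tolist()) for q in ctrl.spot_point(c,n)[:2]])
plan(.598,.045,.2,37)
E
```

```text
scene stump [(0.45, [0.579, -0.031, -0.003]), (0.42, [0.6, 0.048, 0.077])]
scene cork []
top stump [(0.37, [0.593, 0.049, 0.073])]
top cork [(0.44, [0.53, 0.341, 0.006])]
t 7.15 pos [0.5257 0.3357 0.1874] F [-1.  -0.3 -0.6] g 0.75
turn first (tool rotvec): [ 0.0003 -0.0001  0.0017]
then shift cm: [ -1.26 -11.72  27.57]  shift w/o turn: [ -1.24 -11.73  27.57]
```

View pics/s3.png

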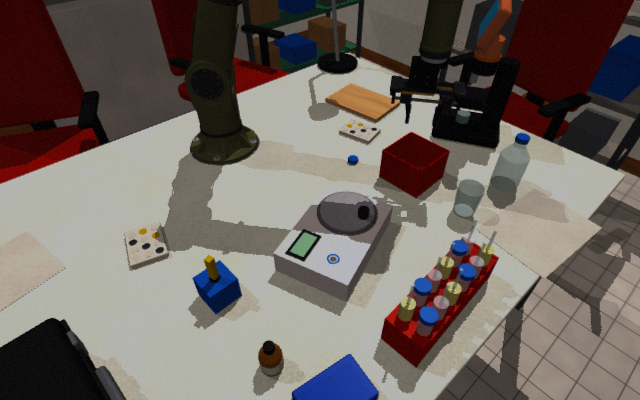

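Call:
step_arm(increments=[0, -1.95, 4.6, 0, 0, 0, 0, -1.95, 4.6, 0, 0, 0, 0, -1.95, 4.6, 0, 0, 0, 0, -1.95, 4.6, 0, 0, 0, 0, -1.95, 4.6, 0, 0, 0, 2.5, -1.95, 4.5, 0, 0, 0, 4, 0, 0, 0, 0, 0, 0, 0, 0, 0, 0, 0], fingers=100)

```text
time: 8.15
position: [0.5951, 0.0454, 0.1195]
tool_rot: [0.719, 1.454, -0.727]
ft_force: [-0.6, 1.8, 0.2]
grip_width: 0.999
```

```bash
python3 - <<'E'
from h import *
plan(.597,.046,.0785,37)
snap('scene','s4.png')
s=cv2.imread('pics/s4.png')
cv2.imwrite('pics/z4.png',cv2.resize(s[150:270,290:450],(800,600),interpolation=cv2.INTER_CUBIC))
E
```

```text
t 8.15 pos [0.5951 0.0454 0.1195] F [-0.6  1.8  0.2] g 0.999
turn first (tool rotvec): [-0.0009 -0.0039  0.0076]
then shift cm: [4.1  0.19 0.07]  shift w/o turn: [4.09 0.22 0.08]
```

View pics/z4.png

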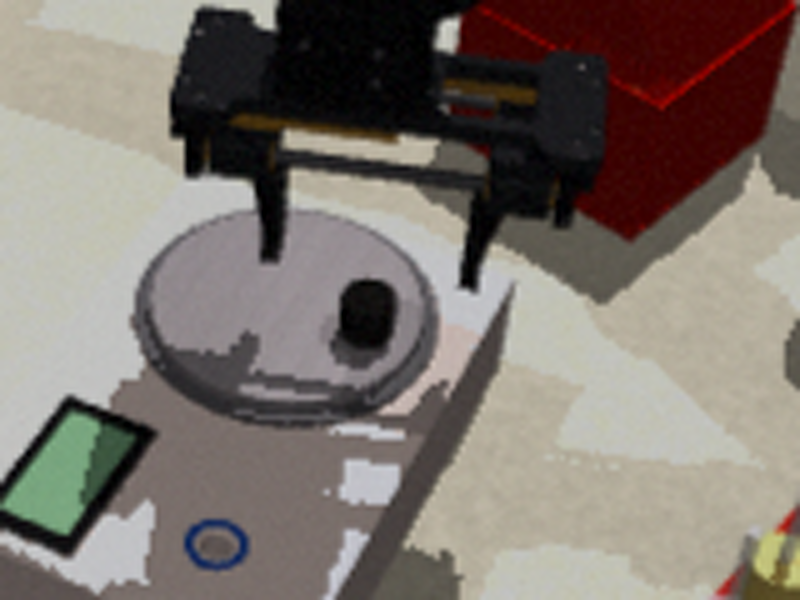

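Call:
step_arm(increments=[2.1, 0.1, 0.1, 0, 0, 0, 2.0, 0, 0, 0, 0, 0, 0, 0, 0, 0, 0, 0])

```text
time: 8.57
position: [0.5987, 0.0466, 0.0815]
tool_rot: [0.72, 1.45, -0.722]
ft_force: [-0.6, -0.3, -0.1]
grip_width: 0.998
```

Call:
step_arm(increments=[0, 0, 0, 0, 0, 0, 0, 0, 0, 0, 0, 0, 0, 0, 0, 0, 0, 0, 0, 0, 0, 0, 0, 0, 0, 0, 0, 0, 0, 0, 0, 0, 0, 0, 0, 0, 0, 0, 0, 0, 0, 0], fingers=0, force=15)

```text
time: 9.45
position: [0.5998, 0.0457, 0.0826]
tool_rot: [0.721, 1.448, -0.722]
ft_force: [0.0, 0.3, 0.2]
grip_width: 0.32
```

Call:
step_arm(increments=[-4, 0, 0, 0, 0, 0, -4, 0, 0, 0, 0, 0, -2, 0, 0, 0, 0, 0])

```text
time: 9.82
position: [0.6009, 0.0457, 0.1849]
tool_rot: [0.723, 1.445, -0.72]
ft_force: [-0.3, -1.0, -0.7]
grip_width: 0.317
```

```bash
python3 - <<'E'
from h import *
plan(.527,.336,.13,37)
snap('scene','s5.png')
s=cv2.imread('pics/s5.png')
cv2.imwrite('pics/z5.png',cv2.resize(s[100:250,280:480],(800,600),interpolation=cv2.INTER_CUBIC))
E
```

```text
t 9.82 pos [0.6009 0.0457 0.1849] F [-0.3 -1.  -0.7] g 0.317
turn first (tool rotvec): [ 0.0001  0.0013 -0.0029]
then shift cm: [  5.49  11.57 -27.63]  shift w/o turn: [  5.48  11.56 -27.64]
```

View pics/z5.png

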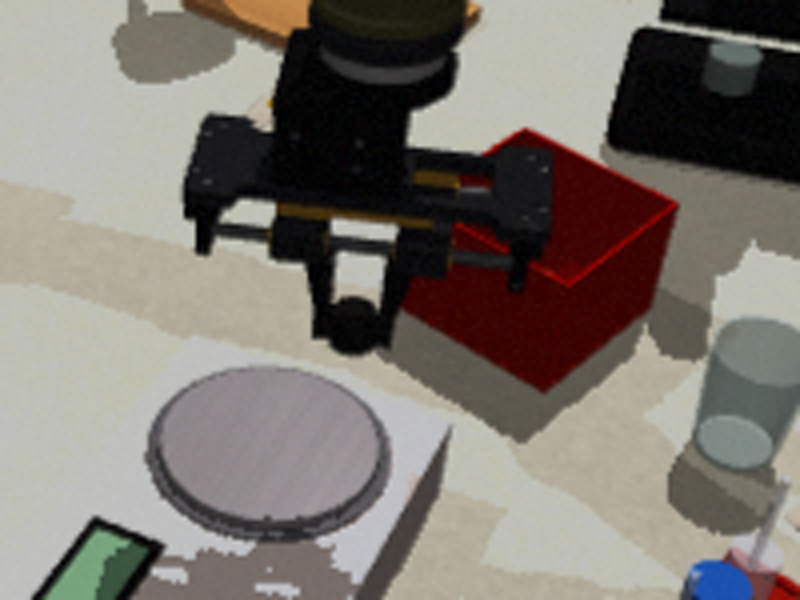

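Pan is empty and the stump is held between the fingers (crop ≈ (352,327)).

Call:
step_arm(increments=[0, 1.95, -4.7, 0, 0, 0, 0, 1.95, -4.7, 0, 0, 0, 0, 1.95, -4.7, 0, 0, 0, 0, 1.95, -4.7, 0, 0, 0, 0, 1.95, -4.7, 0, 0, 0, 2.4, 1.8, -4.1, 0, 0, 0, 3, 0, 0, 0, 0, 0, 0, 0, 0, 0, 0, 0, 0, 0, 0, 0, 0, 0])

```text
time: 11.0
position: [0.5266, 0.3347, 0.1289]
tool_rot: [0.723, 1.447, -0.723]
ft_force: [-0.2, 1.0, 0.9]
grip_width: 0.315
```

Call:
step_arm(increments=[0, 0, 0, 0, 0, 0, 0, 0, 0, 0, 0, 0, 0, 0, 0, 0, 0, 0, -4, 0, 0, 0, 0, 0, -5, 0, 0, 0, 0, 0], fingers=75)

```text
time: 11.62
position: [0.5252, 0.3352, 0.2186]
tool_rot: [0.72, 1.449, -0.724]
ft_force: [0.1, 0.3, -0.8]
grip_width: 0.729
```

```bash
python3 - <<'E'
from h import *
snap('scene','s6.png');snap('top','t6.png')
for c in ['scene','top']:
  for n in ['stump','cork','probe','holder','aperture','balance']:
    print(c,n,[(round(q['score'],2),w(c,q['xyz']).round(3).tolist()) for q in ctrl.spot_point(c,n)[:2]])
plan(.508,-.326,.2,0)
s=cv2.imread('pics/s6.png');t=cv2.imread('pics/t6.png')
k=lambda im,x,y,w_,h_,W=400:cv2.resize(im[y:y+h_,x:x+w_],(W,300),interpolation=cv2.INTER_CUBIC)
cv2.imwrite('pics/z6.png',np.vstack([np.hstack([k(s,370,120,80,60),k(t,180,170,80,60)]),np.hstack([k(s,190,250,60,45),k(t,390,190,40,30)])]))
E
```

```text
scene stump [(0.53, [0.524, 0.331, 0.03])]
scene cork [(0.29, [0.637, -0.097, 0.062])]
scene probe [(0.69, [0.509, -0.333, 0.007])]
scene holder [(0.96, [0.507, -0.325, 0.0])]
scene aperture [(0.82, [0.64, -0.097, 0.064])]
scene balance [(0.81, [0.575, -0.03, 0.0])]
top stump []
top cork []
top probe [(0.44, [0.508, -0.329, 0.009])]
top holder [(0.89, [0.507, -0.325, 0.0]), (0.71, [0.507, -0.33, 0.006])]
top aperture [(0.72, [0.638, -0.096, 0.069])]
top balance [(0.78, [0.576, -0.026, -0.001])]
t 12.32 pos [0.5258 0.3356 0.2182] F [ 0.8  0.3 -0.7] g 0.752
turn first (tool rotvec): [6.46e-01 2.00e-04 6.00e-04]
then shift cm: [ 1.82 -1.78 66.16]  shift w/o turn: [  1.84 -41.25  51.76]
```

View pics/z6.png

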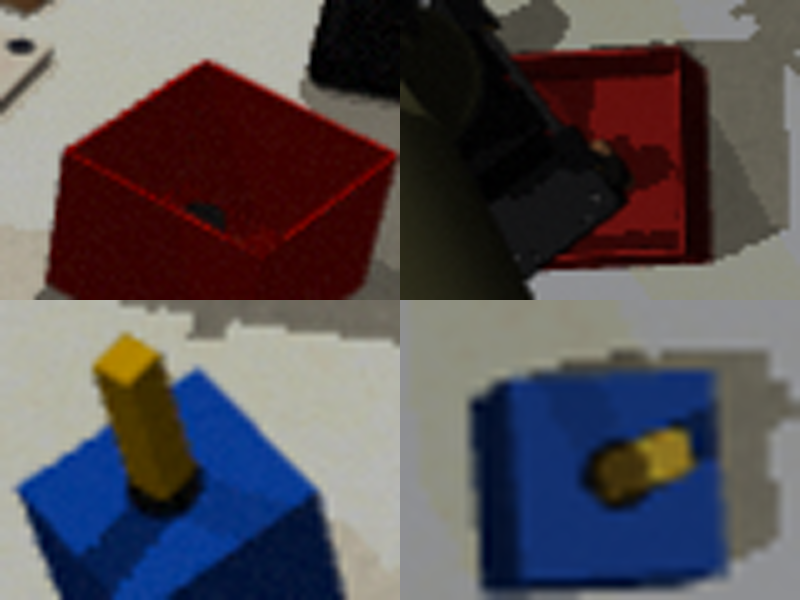

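```bash
cat > fit.py <<'E'
from h import *
from scipy.optimize import minimize
def proj(cam,X):
    p=ctrl.camera_params(cam); f=200/np.tan(np.radians(p['vertical_fov']/2)); y=np.asarray(X)@np.array(p['R']).T+np.array(p['t']); return y[:,:2]/y[:,2:]*f+[p['cx'],p['cy']]
def prism(x,y,a,h,z0,z1):
    c=np.array([[1,1],[1,-1],[-1,-1],[-1,1]])*h; R=np.array([[np.cos(a),-np.sin(a)],[np.sin(a),np.cos(a)]]); c=c@R.T+[x,y]
    return np.vstack([np.c_[c,np.full(4,z0)],np.c_[c,np.full(4,z1)]])
S=8
def run(fn,mask,cam,box,h,z0,z1,x0):
    im=cv2.imread(fn); X,Y,W,H=box; m=mask(im[Y:Y+H,X:X+W].astype(int)).astype(np.float32); 
    def cost(v):
        P=(proj(cam,prism(v[0],v[1],v[2],h,z0,z1))-[X,Y]+.5)*S
        b=np.zeros((H*S,W*S),np.uint8); cv2.fillConvexPoly(b,cv2.convexHull((P*16).round().astype(np.int32)),1,shift=4)
        return np.abs(cv2.resize(b.astype(np.float32),(W,H),interpolation=cv2.INTER_AREA)-m).sum()
    best=[]
    for a in np.radians(np.arange(-45,45,5)):
        r=minimize(cost,[x0[0],x0[1],a],method='Nelder-Mead',options=dict(initial_simplex=[[x0[0],x0[1],a],[x0[0]+.006,x0[1],a],[x0[0],x0[1]+.006,a],[x0[0],x0[1],a+.2]]))
        best.append((r.fun,*r.x[:2].round(4),round(np.degrees(r.x[2]),1)))
    print(cam,m.sum(),sorted(best)[:4])
yel=lambda i:(i[...,2]>i[...,0]+35)&(i[...,1]>i[...,0]+20)
blu=lambda i:(i[...,0]>i[...,2]+35)
if __name__=='__main__':
    run('pics/s6.png',yel,'scene',(190,245,60,50),.008,.066,.128,(.508,-.328))
    run('pics/t6.png',yel,'top',(395,190,40,30),.008,.066,.128,(.508,-.328))
    run('pics/s6.png',lambda i:blu(i)|yel(i),'scene',(185,250,65,70),.035,0,.066,(.508,-.328))
    run('pics/t6.png',lambda i:blu(i)|yel(i),'top',(385,180,50,50),.035,0,.066,(.508,-.328))
E
python3 fit.py
```

```text
scene 219.0 [(np.float64(24.625), np.float64(0.503), np.float64(-0.3262), np.float64(-5.1)), (np.float64(24.640625), np.float64(0.503), np.float64(-0.3262), np.float64(-5.0)), (np.float64(24.65625), np.float64(0.503), np.float64(-0.3262), np.float64(-4.8)), (np.float64(24.671875), np.float64(0.503), np.float64(-0.3262), np.float64(-4.9))]Traceback (most recent call last):
  File "fit.py", line 24, in <module>
    run('pics/t6.png',yel,'top',(395,190,40,30),.008,.066,.128,(.508,-.328))
    ~~~^^^^^^^^^^^^^^^^^^^^^^^^^^^^^^^^^^^^^^^^^^^^^^^^^^^^^^^^^^^^^^^^^^^^^
  File "fit.py", line 17, in run
    r=minimize(cost,[x0[0],x0[1],a],method='Nelder-Mead',options=dict(initial_simplex=[[x0[0],x0[1],a],[x0[0]+.006,x0[1],a],[x0[0],x0[1]+.006,a],[x0[0],x0[1],a+.2]]))
    res = _minimize_neldermead(fun, x0, args, callback, bounds=bounds,
                               **options)
    fxcc = func(xcc)
    fx = function(np.copy(x), *(wrapper_args + args))
  File "fit.py", line 12, in cost
    P=(proj(cam,prism(v[0],v[1],v[2],h,z0,z1))-[X,Y]+.5)*S
       ~~~~^^^^^^^^^^^^^^^^^^^^^^^^^^^^^^^^^^^
  File "fit.py", line 4, in proj
    p=ctrl.camera_params(cam); f=200/np.tan(np.radians(p['vertical_fov']/2)); y=np.asarray(X)@np.array(p['R']).T+np.array(p['t']); return y[:,:2]/y[:,2:]*f+[p['cx'],p['cy']]
ValueError: time passes only in moves, steps and waits
```

```bash
sed -i 's/^def proj/import functools\nCP=functools.cache(ctrl.camera_params)\ndef proj/; s/p=ctrl.camera_params(cam); f=200\/np.tan(np.radians(p\[.vertical_fov.\]\/2)); y=np.as/p=CP(cam); f=200\/np.tan(np.radians(p["vertical_fov"]\/2)); y=np.as/' fit.py; python3 fit.py | sed 's/np.float64//g'
python3 - <<'E'
import cv2
from fit import yel
for n,b in (('s6',(190,245,60,50)),('t6',(395,190,40,30))):
    i=cv2.imread(f'pics/{n}.png')[b[1]:b[1]+b[3],b[0]:b[0]+b[2]]; m=yel(i.astype(int))
    print('\n'.join(''.join('#' if v else '.' for v in r) for r in m if r.any()))
E
```

```text
scene 219.0 [((24.625), (0.503), (-0.3262), (-5.1)), ((24.640625), (0.503), (-0.3262), (-5.0)), ((24.65625), (0.503), (-0.3262), (-4.8)), ((24.671875), (0.503), (-0.3262), (-4.9))]
top 40.0 [((10.296875), (0.5093), (-0.3278), (-67.2)), ((10.3125), (0.5093), (-0.3279), (22.6)), ((10.375), (0.5092), (-0.3279), (22.8)), ((10.375), (0.5092), (-0.3278), (-67.8))]
scene 1586.0 [((197.375), (0.5067), (-0.327), (1.8)), ((197.46875), (0.5066), (-0.3271), (1.9)), ((197.46875), (0.5067), (-0.327), (1.8)), ((197.515625), (0.5066), (-0.3272), (1.8))]
top 474.0 [((61.1875), (0.5084), (-0.326), (3.3)), ((61.21875), (0.5082), (-0.3259), (3.6)), ((61.234375), (0.5084), (-0.326), (3.3)), ((61.234375), (0.5084), (-0.326), (3.3))]
..................##........................................
.................#####......................................
................########....................................
..............##########....................................
..............###########...................................
..............##########....................................
.............
[... 732 characters left out ...]
......#########................................
...................##########...............................
...................##########...............................
....................########................................
....................########................................
.....................######.................................
.......................###..................................
....................####................
..................######................
................########................
...............#########................
...............########.................
................####....................
................#.......................
```

```bash
python3 - <<'E'
import cv2,numpy as np
s=cv2.imread('pics/s6.png')[250:290,198:228]
o=cv2.resize(s,(450,600),interpolation=cv2.INTER_NEAREST)
cv2.imwrite('pics/z6b.png',cv2.convertScaleAbs(o,alpha=1.6))
from fit import *
# cost vs yaw
for th in (20,35,50):
    mask=lambda i:(i[...,2]>i[...,0]+th)
    print(th,mask(s.astype(int)).sum()); run('pics/s6.png',mask,'scene',(190,245,60,50),.008,.066,.128,(.508,-.328))
X=np.array([.507,-.327,.1]);print([ (np.degrees(np.arctan2(*(c-X)[1::-1])))  for c in [np.array([1.034,-.490,.768])]])
E
```

```text
20 250
scene 320.0 [(np.float64(107.125), np.float64(0.5021), np.float64(-0.326), np.float64(1.5)), (np.float64(107.1875), np.float64(0.5018), np.float64(-0.3259), np.float64(1.3)), (np.float64(107.265625), np.float64(0.5021), np.float64(-0.3259), np.float64(0.6)), (np.float64(107.328125), np.float64(0.5018), np.float64(-0.3259), np.float64(1.4))]
35 219
scene 219.0 [(np.float64(24.625), np.float64(0.503), np.float64(-0.3262), np.float64(-5.1)), (np.float64(24.640625), np.float64(0.503), np.float64(-0.3262), np.float64(-5.0)), (np.float64(24.65625), np.float64(0.503), np.float64(-0.3262), np.float64(-4.8)), (np.float64(24.671875), np.float64(0.503), np.float64(-0.3262), np.float64(-4.9))]
50 207
scene 207.0 [(np.float64(25.875), np.float64(0.5023), np.float64(-0.3262), np.float64(82.6)), (np.float64(25.9375), np.float64(0.5022), np.float64(-0.3262), np.float64(-7.4)), (np.float64(25.96875), np.float64(0.5025), np.float64(-0.3263), np.float64(-7.3)), (np.float64(25.96875), np.float64(0.5025), np.float64(-0.3263), np.float64(-7.2))]
[np.float64(-17.186729118737915)]
```

View pics/z6b.png

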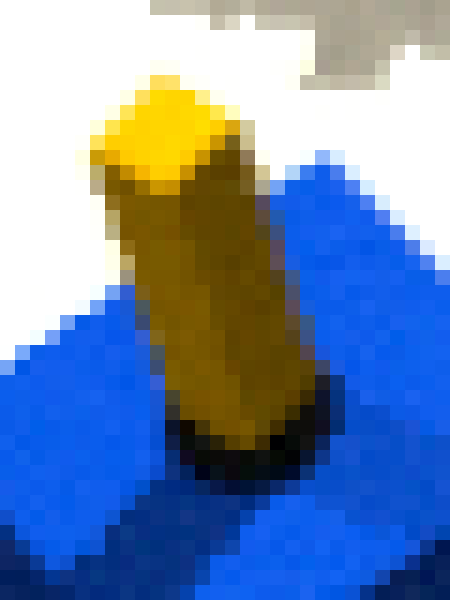

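```bash
python3 - <<'E'
from h import *
C=[(88,153),(165,75),(243,128),(170,193)]
P=np.array([ray('scene',x/15+197.5,y/15+249.5,.128)[:2] for x,y in C]); print(P.round(4),P.mean(0))
for i in range(4):
    d=P[(i+1)%4]-P[i]; print(np.linalg.norm(d).round(4),np.degrees(np.arctan2(d[1],d[0])).round(1))
print(ray('scene',245/15+197.5,450/15+249.5,.066))
E
```

```text
[[ 0.4997 -0.3354]
 [ 0.4947 -0.3206]
 [ 0.5102 -0.3173]
 [ 0.5133 -0.3306]] [ 0.5044907  -0.32598433]
0.0157 108.6
0.0158 11.8
0.0136 -76.5
0.0145 -160.4
[ 0.51106265 -0.33087754  0.066     ]
```

```bash
python3 -c "
from h import *
plan(.5065,-.3265,.16,12)"
```

```text
t 12.32 pos [0.5258 0.3356 0.2182] F [ 0.8  0.3 -0.7] g 0.752
turn first (tool rotvec): [4.365e-01 2.000e-04 6.000e-04]
then shift cm: [  5.82 -15.65  64.36]  shift w/o turn: [  5.84 -41.39  51.71]
```

Call:
step_arm(increments=[0, 0, 0, 0.146, 0, 0, 0, 0, 0, 0.146, 0, 0, 0, 0, 0, 0.144, 0, 0, 0, -1.4, 5.8, 0, 0, 0, 0, -1.4, 5.8, 0, 0, 0, 0, -1.4, 5.8, 0, 0, 0, 0, -1.4, 5.8, 0, 0, 0, 0, -1.4, 5.8, 0, 0, 0, 0, -1.4, 5.8, 0, 0, 0, 0, -1.4, 5.8, 0, 0, 0, 0, -1.4, 5.8, 0, 0, 0, 0, -1.4, 5.8, 0, 0, 0], fingers=100)

```text
time: 13.82
position: [0.5114, -0.2028, 0.2189]
tool_rot: [1.054, 1.301, -1.052]
ft_force: [1.4, 0.9, -0.2]
grip_width: 1.0
```

Call:
step_arm(increments=[0, -1.4, 5.8, 0, 0, 0, 2, -1.6, 6.2, 0, 0, 0, 3, 0, 0, 0, 0, 0, 0, 0, 0, 0, 0, 0, 0, 0, 0, 0, 0, 0])

```text
time: 14.45
position: [0.5083, -0.3196, 0.1708]
tool_rot: [1.052, 1.301, -1.051]
ft_force: [0.4, 0.7, 0.6]
grip_width: 1.005
```

```bash
python3 - <<'E'
from h import *
plan(.5065,-.3265,.08,12)
snap('scene','s7.png')
s=cv2.imread('pics/s7.png')
cv2.imwrite('pics/z7.png',cv2.resize(s[190:310,140:300],(800,600),interpolation=cv2.INTER_CUBIC))
E
```

```text
t 14.45 pos [ 0.5083 -0.3196  0.1708] F [0.4 0.7 0.6] g 1.005
turn first (tool rotvec): [ 0.0024  0.0001 -0.001 ]
then shift cm: [ 9.08 -0.32  0.64]  shift w/o turn: [ 9.08 -0.33  0.64]
```

View pics/z7.png

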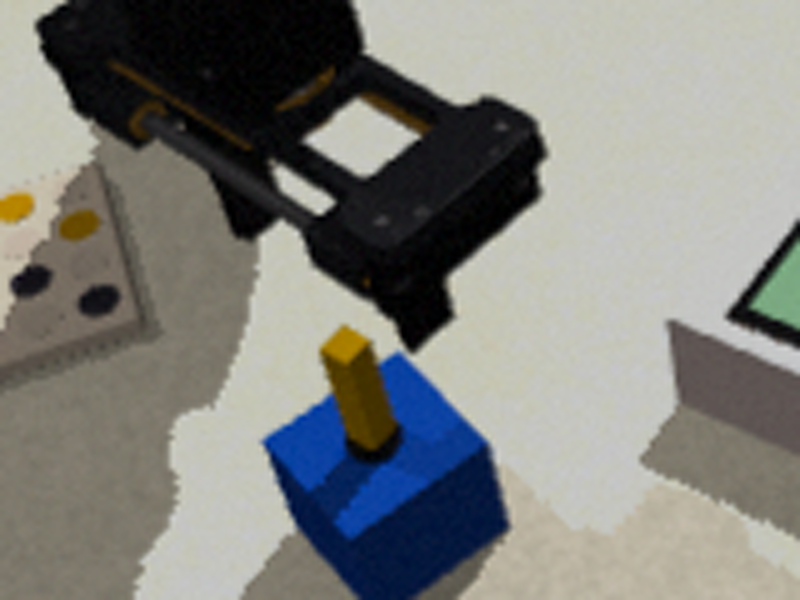

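Probe handle at crop (365,390), fingers straddle it; correct laterally first, then descend.

Call:
step_arm(increments=[0, -0.35, 0.65, 0, 0, 0, 2, 0, 0, 0, 0, 0, 0, 0, 0, 0, 0, 0])

```text
time: 14.88
position: [0.5042, -0.3264, 0.1479]
tool_rot: [1.053, 1.305, -1.054]
ft_force: [0.6, -0.0, 0.6]
grip_width: 1.002
```

```bash
python3 - <<'E'
from h import *
plan(.5065,-.3265,.08,12)
snap('scene','s8.png');snap('top','t8.png')
s=cv2.imread('pics/s8.png')
cv2.imwrite('pics/z8.png',cv2.resize(s[220:310,160:280],(800,600),interpolation=cv2.INTER_CUBIC))
E
```

```text
t 14.88 pos [ 0.5042 -0.3264  0.1479] F [ 0.6 -0.   0.6] g 1.002
turn first (tool rotvec): [ 0.0006 -0.0025  0.0026]
then shift cm: [6.79 0.23 0.06]  shift w/o turn: [6.78 0.24 0.08]
```

View pics/z8.png

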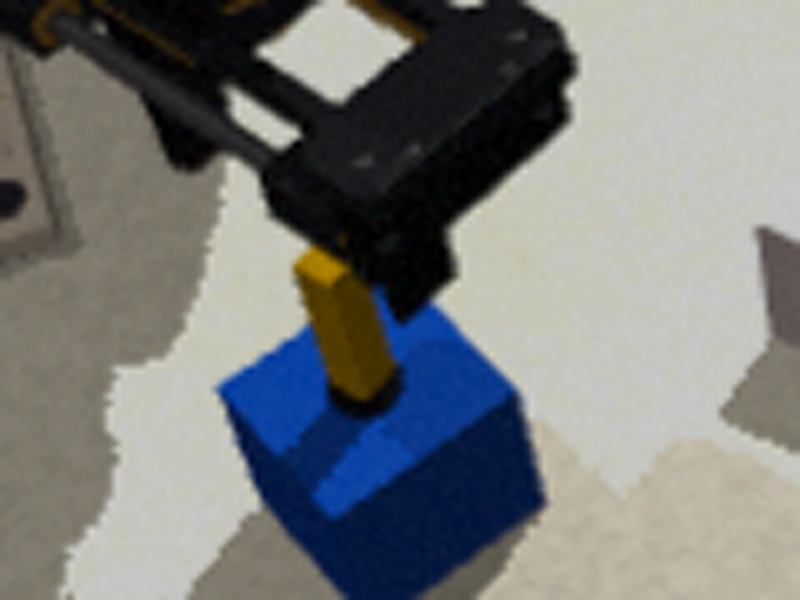

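Call:
step_arm(increments=[1.5, 0.15, 0.05, 0, 0, 0, 1.7, 0, 0, 0, 0, 0, 1.7, 0, 0, 0, 0, 0, 1.6, 0, 0, 0, 0, 0, 0, 0, 0, 0, 0, 0])

```text
time: 15.6
position: [0.5057, -0.327, 0.0831]
tool_rot: [1.053, 1.304, -1.055]
ft_force: [-0.2, 0.3, 0.9]
grip_width: 1.003
```

```bash
python3 - <<'E'
from h import *
plan(.5065,-.3265,.08,12)
snap('scene','s9.png');snap('top','t9.png')
s=cv2.imread('pics/s9.png')
cv2.imwrite('pics/z9.png',cv2.resize(s[220:310,160:280],(800,600),interpolation=cv2.INTER_CUBIC))
E
```

```text
t 15.6 pos [ 0.5057 -0.327   0.0831] F [-0.2  0.3  0.9] g 1.003
turn first (tool rotvec): [ 0.0003 -0.0018  0.0026]
then shift cm: [ 0.31  0.08 -0.03]  shift w/o turn: [ 0.31  0.09 -0.03]
```

View pics/z9.png

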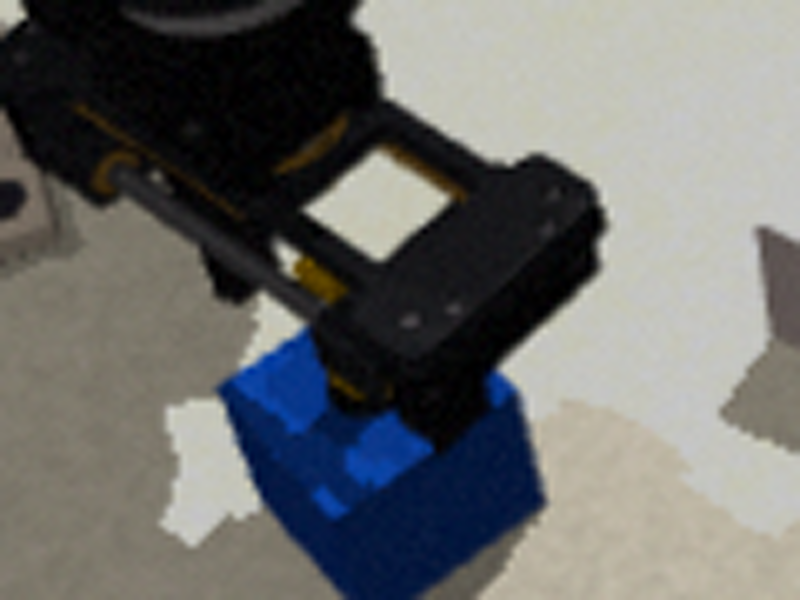

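Handle lies between the fingers. Close.

Call:
step_arm(increments=[0, 0, 0, 0, 0, 0, 0, 0, 0, 0, 0, 0, 0, 0, 0, 0, 0, 0, 0, 0, 0, 0, 0, 0, 0, 0, 0, 0, 0, 0, 0, 0, 0, 0, 0, 0, 0, 0, 0, 0, 0, 0, 0, 0, 0, 0, 0, 0, 0, 0, 0, 0, 0, 0, 0, 0, 0, 0, 0, 0], fingers=0, force=40)

```text
time: 16.95
position: [0.5069, -0.3276, 0.0849]
tool_rot: [1.053, 1.301, -1.053]
ft_force: [0.6, -0.2, -0.2]
grip_width: 0.184
```

Call:
step_arm(increments=[-1.5, 0, 0, 0, 0, 0, -2.5, 0, 0, 0, 0, 0, -3, 0, 0, 0, 0, 0, -3, 0, 0, 0, 0, 0, -2, 0, 0, 0, 0, 0, 0, 0, 0, 0, 0, 0, 0, 0, 0, 0, 0, 0])

```text
time: 17.82
position: [0.5064, -0.3271, 0.2039]
tool_rot: [1.053, 1.303, -1.053]
ft_force: [-0.3, 0.3, -0.5]
grip_width: 0.182
```

```bash
python3 - <<'E'
from h import *
snap('scene','s10.png');snap('top','t10.png')
for c in ['scene','top']:
  for n in ['aperture','probe','balance','pan']:
    print(c,n,[(round(q['score'],2),w(c,q['xyz']).round(4).tolist()) for q in ctrl.spot_point(c,n)[:2]])
plan(.639,-.098,.2,12)
s=cv2.imread('pics/s10.png')
cv2.imwrite('pics/z10.png',cv2.resize(s[190:340,160:360],(800,600),interpolation=cv2.INTER_CUBIC))
t=cv2.imread('pics/t10.png')
cv2.imwrite('pics/z10t.png',cv2.resize(t[155:185,325:365],(800,600),interpolation=cv2.INTER_NEAREST))
E
```

```text
scene aperture [(0.76, [0.6375, -0.0982, 0.062])]
scene probe [(0.6, [0.5046, -0.3306, 0.1247]), (0.56, [0.3557, 0.2503, 0.0026])]
scene balance [(0.86, [0.5757, -0.0297, -0.0004])]
scene pan [(0.71, [0.5557, 0.0275, 0.0786])]
top aperture [(0.84, [0.6404, -0.0978, 0.0668]), (0.74, [0.7256, 0.3239, -0.0025])]
top probe [(0.55, [0.5297, 0.3415, 0.0]), (0.42, [0.5053, -0.3291, 0.1222])]
top balance [(0.77, [0.5769, -0.0243, -0.0008])]
top pan [(0.75, [0.5553, 0.0263, 0.0739]), (0.41, [0.6391, -0.1, 0.0665])]
t 18.32 pos [ 0.5068 -0.3276  0.2048] F [ 0.5 -0.5 -0.7] g 0.183
turn first (tool rotvec): [ 0.0005 -0.0001  0.0002]
then shift cm: [  0.48  17.71 -19.71]  shift w/o turn: [  0.48  17.72 -19.7 ]
```

View pics/z10.png

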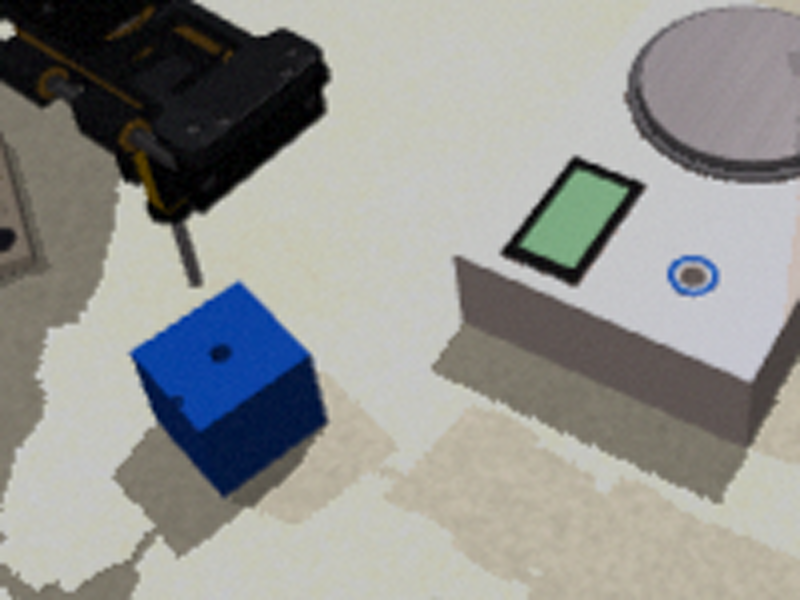

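View pics/z10t.png

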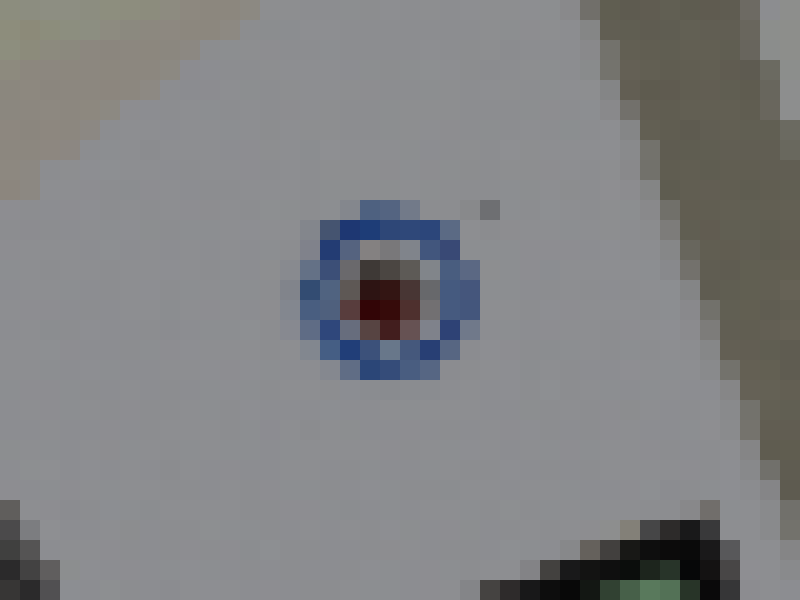

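```bash
python3 - <<'E'
from h import *
for c,f,b in (('scene','s10',(320,248,30,24)),('top','t10',(335,160,20,20))):
    im=cv2.imread(f'pics/{f}.png').astype(float)[b[1]:b[1]+b[3],b[0]:b[0]+b[2]]
    wgt=np.clip(im[...,0]-im[...,2]-15,0,None)
    m=(wgt>15).astype(np.uint8); pts=np.argwhere(m)[:,::-1]
    e=cv2.minEnclosingCircle(pts.astype(np.float32)); h=cv2.convexHull(pts.astype(np.int32))
    M=cv2.moments(h); ctr=np.array([M['m10']/M['m00'],M['m01']/M['m00']])+b[:2]
    wc=(wgt[...,None]*np.indices(wgt.shape)[::-1].transpose(1,2,0)).sum((0,1))/wgt.sum()+b[:2]
    for q in (ctr,wc): print(c,q.round(2),ray(c,*q,.065).round(4))
E
```

```text
scene [332.9  258.54] [ 0.6413 -0.0992  0.065 ]
scene [332.76 258.41] [ 0.6408 -0.0992  0.065 ]
top [343.95 169.12] [ 0.6406 -0.0981  0.065 ]
top [343.88 169.19] [ 0.6404 -0.0979  0.065 ]
```

Call:
step_arm(increments=[0, 3.0, -3.3, 0, 0, 0, 0, 3.0, -3.3, 0, 0, 0, 0, 3.0, -3.3, 0, 0, 0, 0, 3.0, -3.3, 0, 0, 0, 0, 3.0, -3.3, 0, 0, 0, 0, 2.8, -3.2, 0, 0, 0, 2, 0, 0, 0, 0, 0, 2, 0, 0, 0, 0, 0, 0, 0, 0, 0, 0, 0, 0, 0, 0, 0, 0, 0])

```text
time: 19.58
position: [0.6396, -0.0993, 0.1653]
tool_rot: [1.055, 1.3, -1.055]
ft_force: [0.4, -0.7, -0.2]
grip_width: 0.177
```

```bash
python3 - <<'E'
from h import *
plan(.6405,-.0985,.153,12)
snap('scene','s11.png');snap('top','t11.png')
s=cv2.imread('pics/s11.png')
cv2.imwrite('pics/z11.png',cv2.resize(s[225:270,305:365],(800,600),interpolation=cv2.INTER_NEAREST))
E
```

```text
t 19.57 pos [ 0.6396 -0.0993  0.1653] F [ 0.4 -0.7 -0.2] g 0.177
turn first (tool rotvec): [-0.0017  0.0003 -0.0003]
then shift cm: [ 1.23  0.11 -0.06]  shift w/o turn: [ 1.23  0.11 -0.06]
```

View pics/z11.png

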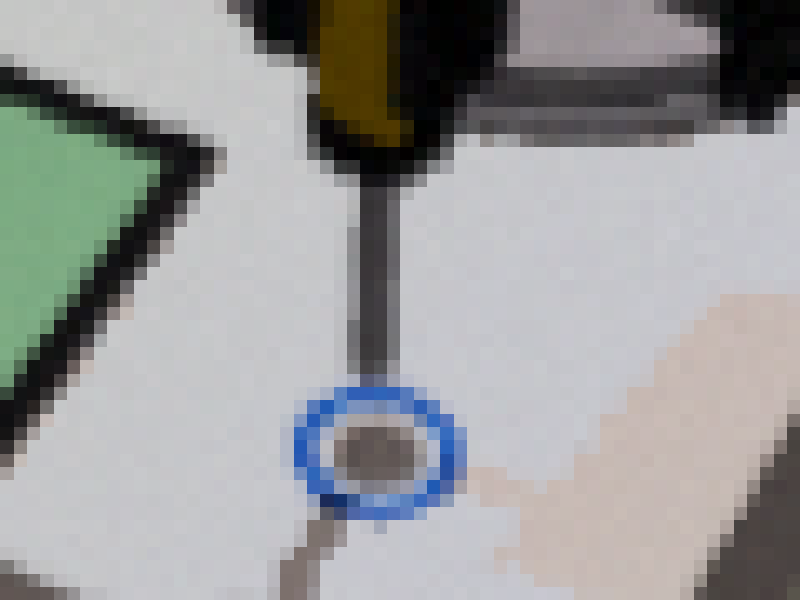

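```bash
python3 - <<'E'
from h import *
for z in (.0855,.0873,.089):print(z,ray('scene',374/13.333+304.5,370/13.333+224.5,z).round(4))
print(ray('scene',380/13.333+304.5,453/13.333+224.5,.065).round(4))
E
```

```text
0.0855 [ 0.6393 -0.099   0.0855]
0.0873 [ 0.6403 -0.1     0.0873]
0.089 [ 0.6413 -0.101   0.089 ]
[ 0.6414 -0.0989  0.065 ]
```

Call:
step_arm(increments=[0, 0.12, -0.07, 0, 0, 0, 1, 0, 0, 0, 0, 0, 0.8, 0, 0, 0, 0, 0, 0, 0, 0, 0, 0, 0, 0, 0, 0, 0, 0, 0])

```text
time: 20.3
position: [0.6409, -0.0969, 0.1469]
tool_rot: [1.053, 1.301, -1.053]
ft_force: [0.4, 0.0, -0.8]
grip_width: 0.184
```

```bash
python3 - <<'E'
from h import *
plan(.6407,-.0986,.13,12)
snap('scene','s12.png')
s=cv2.imread('pics/s12.png')
cv2.imwrite('pics/z12.png',cv2.resize(s[225:270,305:365],(800,600),interpolation=cv2.INTER_NEAREST))
E
```

```text
t 20.3 pos [ 0.6409 -0.0969  0.1469] F [ 0.4  0.  -0.8] g 0.184
turn first (tool rotvec): [0.0006 0.0001 0.0001]
then shift cm: [ 1.69 -0.06  0.16]  shift w/o turn: [ 1.69 -0.06  0.16]
```

View pics/z12.png

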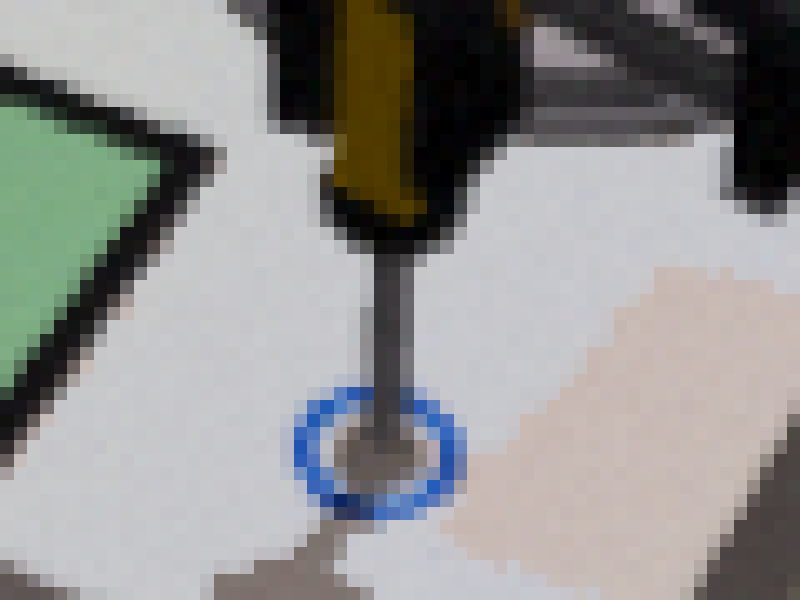

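Call:
step_arm(increments=[0, -0.04, 0.12, 0, 0, 0, 0.6, 0, 0, 0, 0, 0, 0.6, 0, 0, 0, 0, 0, 0, 0, 0, 0, 0, 0, 0, 0, 0, 0, 0, 0])

```text
time: 20.98
position: [0.6407, -0.0982, 0.1348]
tool_rot: [1.053, 1.301, -1.053]
ft_force: [0.0, -0.8, -0.7]
grip_width: 0.186
```

```bash
python3 - <<'E'
from h import *
plan(.6407,-.0986,.115,12)
snap('scene','s13.png')
s=cv2.imread('pics/s13.png')
cv2.imwrite('pics/z13.png',cv2.resize(s[225:270,305:365],(800,600),interpolation=cv2.INTER_NEAREST))
E
```

```text
t 20.98 pos [ 0.6407 -0.0982  0.1348] F [ 0.  -0.8 -0.7] g 0.186
turn first (tool rotvec): [0.0006 0.     0.0001]
then shift cm: [ 1.98 -0.01  0.04]  shift w/o turn: [ 1.98 -0.01  0.04]
```

View pics/z13.png

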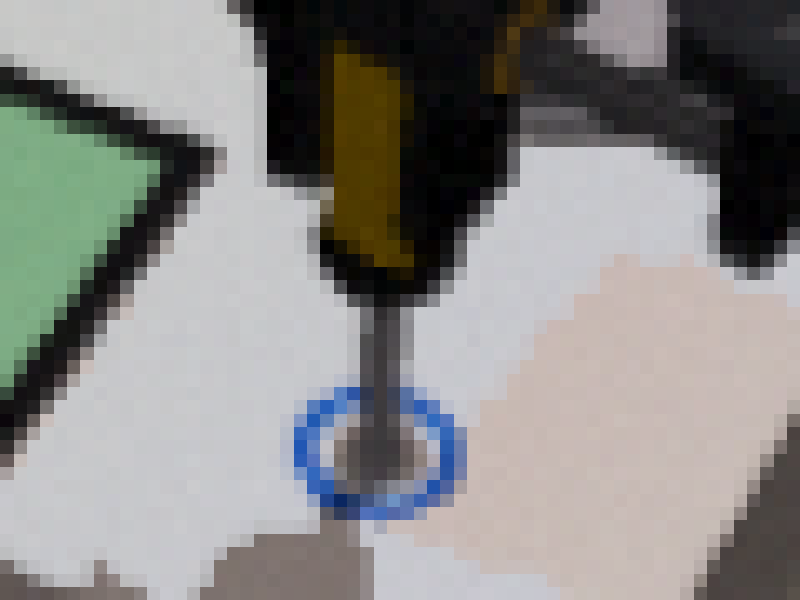

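Call:
step_arm(increments=[0.5, 0, 0.03, 0, 0, 0, 0.5, 0, 0, 0, 0, 0, 0, 0, 0, 0, 0, 0, 0, 0, 0, 0, 0, 0])

```text
time: 21.52
position: [0.6408, -0.0985, 0.1249]
tool_rot: [1.053, 1.301, -1.053]
ft_force: [-0.1, 0.2, -0.5]
grip_width: 0.183
```

Call:
step_arm(increments=[0.3, 0, 0, 0, 0, 0, 0.3, 0, 0, 0, 0, 0, 0, 0, 0, 0, 0, 0, 0, 0, 0, 0, 0, 0])

```text
time: 22.02
position: [0.6411, -0.0985, 0.1194]
tool_rot: [1.053, 1.301, -1.053]
ft_force: [-0.6, -0.4, 3.2]
grip_width: 0.18
```

Call:
step_arm(increments=[0.2, 0, 0, 0, 0, 0, 0.1, 0, 0, 0, 0, 0, 0, 0, 0, 0, 0, 0, 0, 0, 0, 0, 0, 0])

```text
time: 22.52
position: [0.6412, -0.0985, 0.1167]
tool_rot: [1.054, 1.301, -1.052]
ft_force: [-1.4, 0.3, 7.4]
grip_width: 0.181
```

Call:
step_arm(increments=[0.15, 0, 0, 0, 0, 0, 0, 0, 0, 0, 0, 0, 0, 0, 0, 0, 0, 0])

```text
time: 22.9
position: [0.6413, -0.0986, 0.1165]
tool_rot: [1.054, 1.301, -1.052]
ft_force: [-2.9, 0.7, 13.2]
grip_width: 0.18
```

Call:
step_arm(increments=[0, 0, 0, 0, 0, 0, 0, 0, 0, 0, 0, 0, 0, 0, 0, 0, 0, 0, 0, 0, 0, 0, 0, 0])

```text
time: 23.4
position: [0.6413, -0.0987, 0.1165]
tool_rot: [1.054, 1.301, -1.052]
ft_force: [-2.9, 1.2, 12.7]
grip_width: 0.182
```

```bash
python3 - <<'E'
from h import *
st()
snap('scene','s14.png');snap('top','t14.png')
for c in ['scene','top']:
  for n in ['button_top','probe','cork','stump']:
    print(c,n,[(round(q['score'],2),w(c,q['xyz']).round(4).tolist()) for q in ctrl.spot_point(c,n)[:2]])
s=cv2.imread('pics/s14.png');t=cv2.imread('pics/t14.png')
cv2.imwrite('pics/z14.png',np.hstack([cv2.resize(s[220:280,300:380],(400,300)),cv2.resize(t[170:230,180:260],(400,300),interpolation=cv2.INTER_CUBIC)]))
E
```

```text
23.4 [ 0.6413 -0.0987  0.1165] [ 1.054  1.301 -1.052] [-2.91  1.21 12.66] 0.18155326633187627
[[ 0.001  0.978  0.208]
 [ 0.001  0.208 -0.978]
 [-1.     0.001 -0.   ]]
scene button_top []
scene probe [(0.45, [0.6424, -0.1008, 0.0376])]
scene cork []
scene stump [(0.38, [0.5262, 0.3301, 0.0309])]
top button_top []
top probe []
top cork [(0.53, [0.5299, 0.3401, 0.0065])]
top stump [(0.42, [0.5205, 0.3342, 0.0269])]
```

View pics/z14.png

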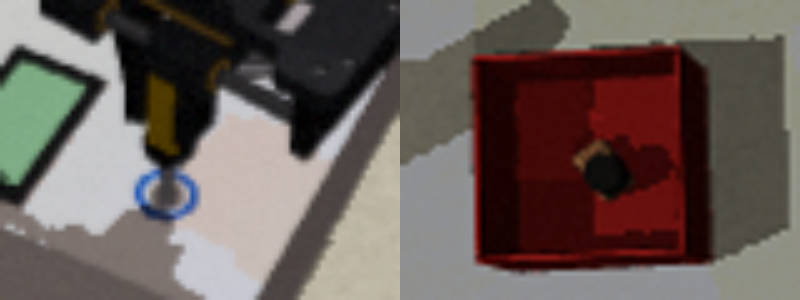

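View pics/s14.png

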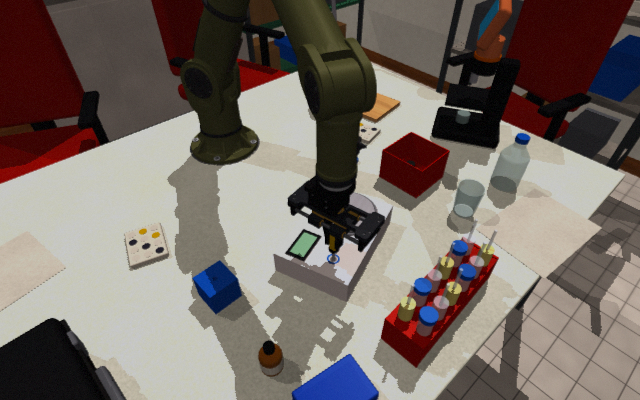

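```bash
python3 -c "
from h import *
print(ctrl.close_job())"
```

```text
the job is handed in; nothing more can be done
None
```

I cleared the cork and the stump off the pan into the red tub. Then I took the probe from its holder and pressed the reset button through the ringed hole. I handed the job in at about 24 s with the probe still gripped and the button held down; no verdict is reported.

Last checks before handing in:
- **Button:** the upward force held steady at about 12.7 N, above the 6 N needed for full press, and the last part of the push was stiff, as when bottomed out. The fully pressed height should be 38 mm; the probe tip was found at about (0.642, -0.101, 0.038).
- **Alignment:** the tip is about 2–3 mm from my estimate of the hole centre, within the 8 mm allowed. The tool is vertical.
- **Grip:** the opening reads about 16 mm, which matches the handle width.
- **Waste tub:** both pieces show inside it in the top camera, with the stump resting on the cork at about 3 cm height.
- **Bystanders:** I checked these only by eye; the ones in view in the last scene picture look where they were. The blue cap is hidden behind the arm there.

One disagreement and some misses:
- **Probe yaw:** the fits of the probe handle's yaw disagreed, from -5° to +22°. I took 12°, and the 16 mm grip shows the handle is square in the jaws.
- **Missed detections:** in the last pictures neither camera found the button itself, and the top camera did not find the probe.

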